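# Close the hot heating pot with the lid lifter

### The job

Take the lid lifter out of its holder and with it hook the hot lid by its loop, lift it off its rest without letting it tip, and close the heating pot with it, so that the lid is fully home and level in the opening; the opening lies a little to one side of the pot's middle, so feel for it and set the lid down gently. Never touch the lid or the pot with the robot itself and never press or knock the lid hard. Then put the lifter back upright in its holder, let go, and leave everything else on the bench where it is.

Things in the scene. Friction and masses are not known exactly. Their poses are not given: they have to be found in the camera images.
- lid: Round bare-steel lid, about 0.45 kg: disc 120 mm across, 8 mm thick, with a plug below it 84 mm across and 14 mm deep (its last 2 mm 80 mm across). Origin: centre of the disc's underside, z up. Starts on the lid rest, disc underside 25 mm above the bench, plug in the rest's hole. It hangs nearly level when hooked at the loop's peak.
- loop (a point): Peak of the lid's loop handle, centre of the bar, 56 mm above the lid's origin (48 mm above the disc's top). The loop is 8 mm round bar, standing in the y-z plane of this frame (= the lid's): legs at y = -30 and 30 mm, upright to 22 mm below the peak, then sloping up to the peak.
- lifter: Lid lifter, 0.22 kg, upright. Origin: where the centre of the loop's bar sits in the hook's V; z up. V hook of 8 mm round bar in the x-z plane, open tip to +x: tip's end at x = 17 mm, up to z = 5 mm; bottom of the V at z = -15 mm; stem at x = -13 mm. Above: guard plate 84 mm across, z = 80 to 84 mm. In the holder it hangs by the guard, origin 30 mm above the bench.
- grip (a point): Middle of the lifter's wooden grip, 112 mm straight above the lifter's origin; axes as the lifter's. The grip is a block 40 mm along x, 22 mm along y, 56 mm high, standing on the guard plate (plate's top 28 mm below this point).
- holder: Fixed square aluminium tube stand, 64 x 64 mm outside, 56 x 56 mm inside, rim 110 mm above the bench, open on top, floor 4 mm thick, on a 100 mm square foot plate. Origin: centre of its foot, z up. The lifter's guard plate rests on its rim, the hook hanging inside.
- rest: Fixed aluminium ring lying on the bench, the lid's rest: 124 mm across, hole 96 mm, 25 mm high. Origin: centre of its underside.
- pot: Fixed; white housing 170 x 170 x 60 mm, origin under its centre. On it a dark steel ring that does not shift, 120 mm across, top 90 mm above the bench. It and its hole (the opening: 88 mm across, 30 deep) are centred 8 mm off the pot's axis, each time in another direction, not measured. A plug let down off-centre stops on the ring and the lid sinks on the opening's side. Lid home: disc flat on the ring, origin at 90 mm.
- beaker: Loose glass beaker, 68 mm across, 85 mm high; origin at the centre of its underside. To be left alone.
- crucible: Loose white ceramic crucible, 52 mm across, 42 mm high; origin at the centre of its underside. To be left alone.
- dishes: Loose stack of glass dishes, 90 mm across, 30 mm high; origin at the centre of its underside. To be left alone.
- washbottle: Loose white wash bottle, 64 mm across, 125 mm high; origin at the centre of its underside. To be left alone.
- jar: Loose amber jar, 60 mm across, 85 mm high; origin at the centre of its underside. To be left alone.
- rack: Loose blue test tube rack, 75 x 210 mm, 112 mm high with its tubes; origin at the centre of its underside. To be left alone.
- spatula: Loose small spatula, 170 mm long, lying on the bench along its own x. To be left alone.
Mind the look-alikes: they are no part of the job. Leave any red look-alike of the holder alone.

How it is judged:
By the outcome, as a careful person would: the job done as asked, in the order asked, and still so for the second after the job is handed in, with the robot touching nothing.
It also fails if it takes over 72 s, if anything falls off the work surface, if the arm or the gripper's body presses on something with over 40 N, if the wrist force passes 120 N, or if a joint passes its speed limit or range.

### The arm

A 6-joint arm with a two-finger parallel gripper is mounted at the origin on the work surface. World frame = base frame: x ahead of the robot, y to its left, z up, the work surface at z = 0. Lengths are in m, angles in degrees, forces in N, time in s.
With the tool pointing down it reaches from about 0.325 to 0.85 m from the base axis. Payload 15.5 kg.
Tool frame: the origin (TCP) lies at the very end of the fingers, on their centre line; the grasp point (between the pads) lies arm.grip_depth behind it (arm.grip_depth is the distance from the TCP to the grasp point, in m); z points along the fingers, y is the line along which they close (so a half turn about z gives the same grasp; the last joint's range is limited). The gripper opens to 91 mm and grips with 3 to 60 N. Pads are 32 mm wide; open, the fingers measure 118 mm over their backs; the gripper's body (76 mm by 178 mm) begins 60 mm behind the grasp point.
Start: joints at [59.559, 28.281, 77.091, -0, 74.628, -5.472], TCP at [0.264, 0.567, 0.214] pointing down, gripper open.
Joint ranges: [-166.48, 166.48], [-47.26, 123.95], [12.59, 153.08], [-70.14, 250.14], [6.76, 159.57], [-176.63, 176.63]. Speed limits (degrees/s): [108.29, 108.29, 147.25, 172.46, 172.46, 172.46].

### API

Orientations are given as a 3x3 rotation matrix whose columns are the frame's x, y, z axes.
In Python, from rig import arm gives the robot as it stands. Calls block until the motion is done:
- arm.move_to(position, orientation): joint-space move of the TCP to a pose.
- arm.move_l(position, orientation=None, feed=0.15): straight line of the TCP; orientation=None keeps the orientation; feed is the mean speed in m/s.
- arm.move_joints(angles): joint-space move.
- arm.grip(opening): finger opening in m; the grip force is fixed at half the most; returns when the fingers have stopped.
- arm.sleep(seconds).
- arm.solve_ik(position, orientation): joint angles nearest the present ones, or None.
- arm.snapshot(name): name is "side" or "top"; returns the picture (480x640x3 uint8, red, green, blue); there is no depth.
- arm.get_calibration(name): a dict with "intrinsics" (3x3 intrinsics, pixels), "cam_to_world" (4x4, takes a point from camera to world coordinates). Camera axes: x right, y down, z forward; pixel columns grow to the right and rows downward; lengths in m; the calibration is good to about 2 mm. A picture is of the moment at which its call begins. get_calibration takes no time and is no camera call.
A pose or a line that the arm cannot do raises arm.Unreachable and nothing moves.
- arm.sign_off(): hands the job in; it is judged then, once.
Readings, each from a call of its own:
- arm.current_t(): time.
- arm.current_joint_positions(): joint angles.
- arm.current_dq(): joint speeds.
- arm.current_tau(): joint torques, N m.
- arm.current_ee_pos(): TCP position.
- arm.current_tool_rot(): TCP orientation.
- arm.current_force(): force on the tool from outside, world axes, zero at the start.
- arm.current_torque(): the same for the moment, N m.
- arm.current_width(): finger opening in m.
- arm.current_grasp_force(): force on a finger pad.
Only numpy, scipy, OpenCV 4.12 (cv2) and the standard library are available. Lean on these libraries where they do the work, as an engineer would, in place of code of your own. Each camera call takes 0.05 s, during which the arm holds its last target. There are 200 camera calls.

## Working session

There is one attempt and no reset: what is moved stays moved. The work goes in short steps, each a Python script; the robot and the scene stay as the last script left them, time stands still between calls to the robot, and variables do not carry over. Pictures are saved under pics/ and viewed, at most 10 in all, crops included, and the job is handed in when it is done.

```bash
ls && mkdir -p pics && python3 - <<'E'
from rig import arm
import cv2,numpy as np
for n in("top","side"):
    im=arm.snapshot(n); cv2.imwrite(f"pics/{n}0.png",cv2.cvtColor(im,cv2.COLOR_RGB2BGR))
    c=arm.get_calibration(n); print(n,np.round(c["intrinsics"],1).tolist(),np.round(c["cam_to_world"],4).tolist())
print(arm.grip_depth,arm.current_t(),arm.current_tool_rot(),arm.current_force())
E
```

```text
pics
top [[584.5, 0.0, 329.3], [0.0, 584.5, 236.8], [0.0, 0.0, 1.0]] [[-0.0259, -0.9912, 0.1299, 0.3915], [-0.9997, 0.0259, -0.0021, 0.0158], [-0.0013, -0.1299, -0.9915, 1.4791], [0.0, 0.0, 0.0, 1.0]]
side [[434.4, 0.0, 321.1], [0.0, 434.4, 237.3], [0.0, 0.0, 1.0]] [[0.9151, -0.2421, 0.3225, 0.1559], [-0.4031, -0.5682, 0.7174, -0.8684], [0.0096, -0.7865, -0.6176, 0.8872], [0.0, 0.0, 0.0, 1.0]]
0.0188 0.1 [[-9.06537408e-01  4.22125038e-01 -6.16454992e-04]
 [ 4.22125473e-01  9.06536803e-01 -1.05400208e-03]
 [ 1.13918471e-04 -1.21571367e-03 -9.99999255e-01]] [ 0.56469135 -0.12589281 -0.07423084]
```

View pics/top0.png

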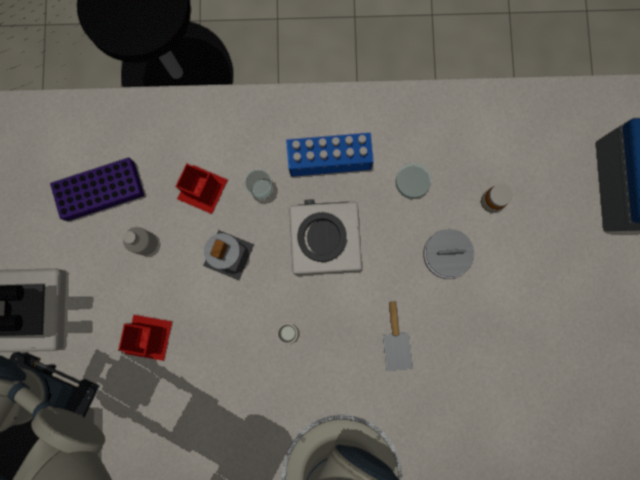

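View pics/side0.png

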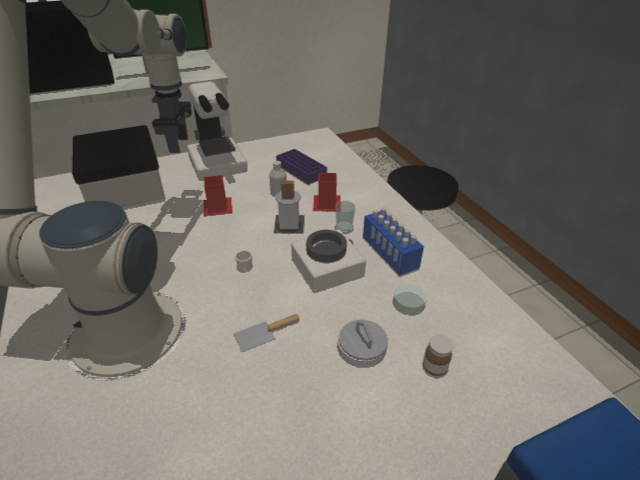

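The top view shows three holder candidates: red at (201,188), red at (146,338), and grey at about (228,253). The grey one carries the plate and wooden grip, so it fits (aluminium, holding the lifter); the red ones are look-alikes. The pot is at (326,238), its ring at (322,237), and the lid at (449,253). I'll confirm these in an enlarged crop and measure.

```bash
cat > h.py <<'E'
import numpy as np,cv2
from rig import arm
C={n:arm.get_calibration(n) for n in("top","side")}
def ray(n,uv):
    K=C[n]["intrinsics"];T=np.array(C[n]["cam_to_world"])
    d=T[:3,:3]@np.linalg.inv(K)@np.array([uv[0],uv[1],1.]);return T[:3,3],d
def onz(n,uv,z):
    o,d=ray(n,uv);return o+d*(z-o[2])/d[2]
def proj(n,P):
    T=np.array(C[n]["cam_to_world"]);p=T[:3,:3].T@(np.array(P)-T[:3,3]);q=np.array(C[n]["intrinsics"])@p;return q[:2]/q[2]
E
python3 - <<'E'
import cv2,numpy as np
from h import *
t=cv2.imread("pics/top0.png");s=cv2.imread("pics/side0.png")
def cr(im,u,v,w,h,k): return cv2.resize(im[v:v+h,u:u+w],None,fx=k,fy=k,interpolation=cv2.INTER_CUBIC)
a=cr(t,195,220,65,65,6);b=cr(t,415,220,65,65,6)
c=cr(s,260,165,65,65,6)[:200+190];
d=cr(s,330,310,65,65,6)
out=np.vstack([np.hstack([a,b]),np.hstack([c,d])]); out=cv2.resize(out,(600,600),interpolation=cv2.INTER_AREA)
cv2.imwrite("pics/crop1.png",out)
E
```

```text
(no output)
```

View pics/crop1.png

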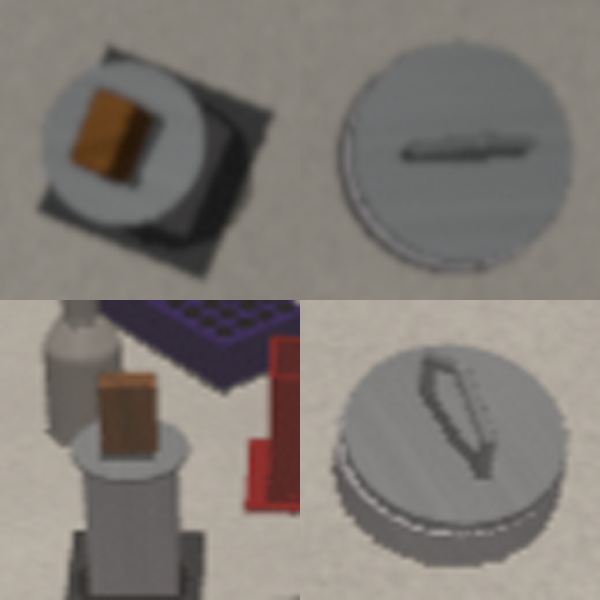

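The crop confirms it: grey holder carrying the guard plate and wooden grip (top left and bottom left). The lid's loop runs nearly horizontally in the top image. Next I'll measure everything.

```bash
cat > meas.py <<'E'
from h import *
def circ_from_mask(n,m,z):
    cs,_=cv2.findContours(m.astype(np.uint8),cv2.RETR_EXTERNAL,cv2.CHAIN_APPROX_NONE)
    c=max(cs,key=cv2.contourArea); h=cv2.convexHull(c)[:,0]
    P=np.array([onz(n,p,z)[:2] for p in c[:,0]])
    A=np.c_[2*P,np.ones(len(P))]
    for _ in range(4):   # robust circle fit
        s=np.linalg.lstsq(A,(P**2).sum(1),rcond=None)[0]; r=np.sqrt(s[2]+s[0]**2+s[1]**2)
        e=np.abs(np.hypot(*(P-s[:2]).T)-r); k=e<max(2*np.median(e),.0015); P=P[k];A=A[k]
    return s[:2],r,len(P),len(c)
E
python3 - <<'E'
from meas import *
t=cv2.imread("pics/top0.png");s=cv2.imread("pics/side0.png")
for n,im,pts in(("top",t,dict(bench=(400,400),lid=(435,240),guard=(208,247),ring=(304,237),hole=(322,237),house=(350,210),grip=(218,246),griptop=(215,252),hold=(243,262),shadow=(248,240),loop=(450,252),ringR=(341,237))),
 ("side",s,dict(bench=(200,400),lid=(345,335),guard=(283,205),grip=(288,190),loop=(362,332),ring=(310,250)))):
    for k,(u,v) in pts.items(): print(n,k,im[v,u])
o=t.astype(int)
m=(o[:,:,2]-o[:,:,0]>45); m2=np.zeros_like(m); m2[235:265,205:240]=m[235:265,205:240]
cs,_=cv2.findContours(m2.astype(np.uint8),0,1); c=max(cs,key=cv2.contourArea); print("grip",c[:,0].tolist())
E
```

```text
top bench [120 128 132]
top lid [111 110 109]
top guard [113 114 112]
top ring [84 89 92]
top hole [53 53 53]
top house [133 140 144]
top grip [ 28  65 103]
top griptop [25 57 91]
top hold [28 28 27]
top shadow [120 128 132]
top loop [72 72 71]
top ringR [52 52 53]
side bench [161 172 178]
side lid [127 128 129]
side guard [ 96  97 101]
side grip [45 57 73]
side loop [130 131 132]
side ring [54 55 57]
grip [[216, 240], [215, 241], [215, 242], [215, 243], [214, 244], [214, 245], [214, 246], [213, 247], [213, 248], [212, 249], [212, 250], [212, 251], [211, 252], [211, 253], [211, 254], [212, 254], [213, 255], [214, 255], [215, 256], [216, 256], [217, 256], [218, 256], [219, 255], [219, 254], [219, 253], [220, 252], [220, 251], [220, 250], [221, 249], [221, 248], [222, 247], [222, 246], [222, 245], [223, 244], [223, 243], [222, 242], [221, 241], [220, 241], [219, 241], [218, 240], [217, 240]]
```

```bash
python3 - <<'E'
from meas import *
t=cv2.imread("pics/top0.png").astype(int);s=cv2.imread("pics/side0.png").astype(int)
def win(m,u0,u1,v0,v1):
    r=np.zeros(m.shape,np.uint8); r[v0:v1,u0:u1]=m[v0:v1,u0:u1]; return r
def big(m): return max(cv2.findContours(m,0,cv2.CHAIN_APPROX_NONE)[0],key=cv2.contourArea)
# grip top face
for th in(75,85,92):
    c=big(win((t[:,:,2]>th)&(t[:,:,2]-t[:,:,0]>35),205,245,232,270))
    P=np.array([onz("top",p,.170)[:2] for p in c[:,0]]).astype(np.float32)*1000
    print("grip",th,cv2.minAreaRect(P))
met=lambda im,lo,hi:(np.abs(im[:,:,2]-im[:,:,0])<=6)&(im[:,:,1]>lo)&(im[:,:,1]<hi)
op=lambda m:cv2.morphologyEx(m,cv2.MORPH_CLOSE,np.ones((3,3),np.uint8))
print("guard top",circ_from_mask("top",op(win(met(t,95,130),200,245,230,272)),.114))
print("lid top",circ_from_mask("top",op(win(met(t,95,130),418,480,222,285)),.033))
L=win((t[:,:,1]<92),430,470,240,266); ys,xs=np.nonzero(L)
print("loop px",len(xs),xs.min(),xs.max(),[(x,ys[xs==x].min(),ys[xs==x].max()) for x in range(xs.min(),xs.max()+1,3) if (xs==x).any()])
for th in(75,100,110): print("ring top",circ_from_mask("top",win((t[:,:,1]<th),292,352,205,272),.090))
h=win(t[:,:,1]<63,300,348,212,265);print("hole?",circ_from_mask("top",h,.090))
for th in(90,110,125):print("ring side",circ_from_mask("side",win((s[:,:,1]<th),300,352,225,266),.090))
hb=big(win((t[:,:,1]>133),280,370,190,285));P=np.array([onz("top",p,.060)[:2] for p in hb[:,0]]).astype(np.float32)*1000
print("house",cv2.minAreaRect(P))
print("lid side",circ_from_mask("side",win(met(s,90,150),330,395,312,370),.033))
d=s[:,:,2]-s[:,:,0]; g=win((d>18)&(s[:,:,1]<100),275,302,175,205);c=big(g)[:,0];print("gripside",c.min(0),c.max(0))
# rects for zoom
z=cv2.imread("pics/top0.png")[195:280,280:365]; z2=cv2.imread("pics/top0.png")[222:285,415:478]
cv2.imwrite("pics/pot.png",np.hstack([cv2.resize(z,(400,400),interpolation=cv2.INTER_NEAREST),cv2.resize(z2,(400,400),interpolation=cv2.INTER_NEAREST)]))
E
```

```text
grip 75 ((544.2400512695312, 267.6036682128906), (18.923032760620117, 37.642093658447266), 68.79998779296875)
grip 85 ((544.3877563476562, 267.9844055175781), (18.1079044342041, 37.642276763916016), 68.80433654785156)
grip 92 ((548.3447265625, 266.9049987792969), (16.91169548034668, 29.46539306640625), 68.12594604492188)
guard top (array([0.54522025, 0.26815433]), np.float64(0.0402817067083442), 84, 100)
lid top (array([ 0.53238009, -0.28273419]), np.float64(0.06103874600274599), 123, 139)
loop px 114 437 465 [(437, np.int64(252), np.int64(254)), (440, np.int64(251), np.int64(254)), (443, np.int64(252), np.int64(254)), (446, np.int64(251), np.int64(254)), (449, np.int64(251), np.int64(254)), (452, np.int64(251), np.int64(254)), (455, np.int64(250), np.int64(254)), (458, np.int64(250), np.int64(253)), (461, np.int64(250), np.int64(253)), (464, np.int64(250), np.int64(252))]
ring top (array([0.57427032, 0.03068568]), np.float64(0.057865654642815914), 117, 137)
ring top (array([0.57458619, 0.0309931 ]), np.float64(0.05929045351053604), 125, 142)
ring top (array([0.57465125, 0.03091912]), np.float64(0.05980448723449243), 123, 141)
hole? (array([0.57430268, 0.03108874]), np.float64(0.056777863437980955), 101, 133)
ring side (array([0.57059316, 0.01837557]), np.float64(0.07034693648573985), 70, 108)
ring side (array([0.57016165, 0.01810285]), np.float64(0.0719635810841655), 65, 108)
ring side (array([0.57030243, 0.01768408]), np.float64(0.07298100707672396), 51, 109)
house ((576.9949951171875, 24.104045867919922), (159.8161163330078, 160.15850830078125), 1.9399594068527222)
lid side (array([ 0.5296619 , -0.29375136]), np.float64(0.06593001293249212), 119, 140)
gripside [281 180] [293 197]
```

View pics/pot.png

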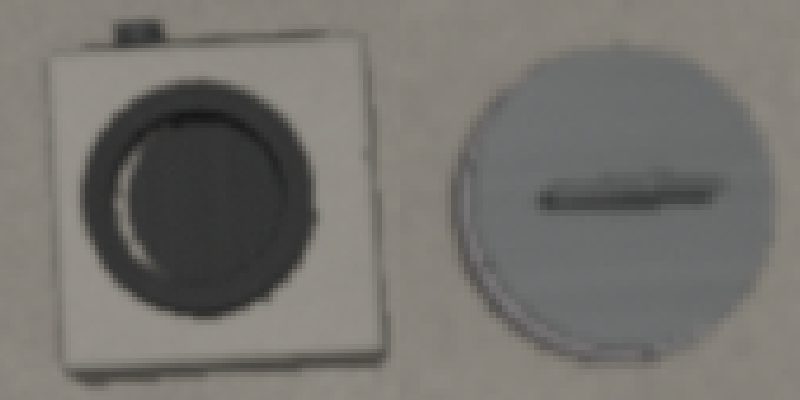

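```bash
cat >> meas.py <<'E'
from scipy.optimize import least_squares
def fixr(n,m,z,R,half,px):  # contour points where half(p-c) true, radius fixed (minus half pixel)
    c=max(cv2.findContours(m.astype(np.uint8),0,cv2.CHAIN_APPROX_NONE)[0],key=cv2.contourArea)[:,0]
    P=np.array([onz(n,p,z)[:2] for p in c]); c0=P.mean(0); Q=P[[half(p-c0) for p in P]]
    f=least_squares(lambda x:np.hypot(*(Q-x).T)-(R-px),c0,loss="soft_l1",f_scale=.001)
    return f.x,np.std(f.fun),len(Q)
E
python3 - <<'E'
from meas import *
t=cv2.imread("pics/top0.png").astype(int);s=cv2.imread("pics/side0.png").astype(int)
def win(m,u0,u1,v0,v1):
    r=np.zeros(m.shape,np.uint8); r[v0:v1,u0:u1]=m[v0:v1,u0:u1]; return r
met=lambda im,lo,hi:(np.abs(im[:,:,2]-im[:,:,0])<=6)&(im[:,:,1]>lo)&(im[:,:,1]<hi)
op=lambda m:cv2.morphologyEx(m,cv2.MORPH_CLOSE,np.ones((5,5),np.uint8))
up=lambda d:d[0]>0
print("ring",fixr("top",win((t[:,:,1]<103),292,352,205,272),.09,.06,lambda d:d[0]>-.02 ,.0012))
print("lid",fixr("top",op(win(met(t,70,130),418,480,222,285)),.033,.06,lambda d:d[0]-d[1]>-.02,.0012))
print("guard",fixr("top",op(win((met(t,95,130)|(t[:,:,2]-t[:,:,0]>20)),200,245,230,272)),.114,.042,lambda d:d[0]+d[1]>-.01,.0012))
# side ring: far rim (image top) only
far=lambda d:d@np.array([.41,.91])>.02
print("ring side",fixr("side",win((s[:,:,1]<110),300,352,225,266),.09,.06,far,.001))
print("lid side",fixr("side",op(win(met(s,70,150),330,395,312,370)),.033,.06,far,.001))
lid=np.array([.5325,-.283])
for th in(0,4,-4,8):
    y=np.array([-np.sin(np.radians(th)),np.cos(np.radians(th))])
    L=[np.r_[lid+y*a,.025+z] for a,z in((-.03,.008),(-.03,.034),(0,.056),(.03,.034),(.03,.008))]
    print(th,[np.round(proj("side",p),1).tolist() for p in L],[np.round(proj("top",p),1).tolist() for p in L])
z=cv2.imread("pics/side0.png")[312:372,332:392]
z2=cv2.imread("pics/top0.png")[236:270,428:474]
cv2.imwrite("pics/loop.png",np.hstack([cv2.resize(z,(400,400),interpolation=cv2.INTER_NEAREST),cv2.resize(z2,(400,400),interpolation=cv2.INTER_NEAREST)]))
E
```

```text
ring (array([0.57546264, 0.03142481]), np.float64(0.0007294234516935248), 87)
lid (array([ 0.53425671, -0.28493884]), np.float64(0.0010760038775460236), 79)
guard (array([0.54447048, 0.26793326]), np.float64(0.001238595848723219), 56)
ring side (array([0.57665765, 0.03148276]), np.float64(0.001231861867279959), 45)
lid side (array([ 0.5344989 , -0.28479787]), np.float64(0.0008992788461467133), 55)
0 [[367.8, 347.3], [368.6, 340.4], [363.3, 325.2], [356.9, 322.4], [356.3, 329.3]] [[460.8, 252.8], [463.2, 251.7], [452.8, 251.1], [438.6, 252.3], [436.7, 253.4]]
4 [[368.5, 347.0], [369.3, 340.1], [363.3, 325.2], [356.2, 322.7], [355.5, 329.6]] [[460.8, 251.9], [463.1, 250.8], [452.8, 251.1], [438.7, 253.2], [436.8, 254.2]]
-4 [[367.0, 347.5], [367.8, 340.6], [363.3, 325.2], [357.7, 322.2], [357.0, 329.1]] [[460.9, 253.6], [463.2, 252.5], [452.8, 251.1], [438.6, 251.5], [436.7, 252.6]]
8 [[369.2, 346.6], [370.1, 339.7], [363.3, 325.2], [355.5, 323.0], [354.8, 329.9]] [[460.6, 251.1], [463.0, 250.0], [452.8, 251.1], [438.8, 254.0], [436.9, 255.1]]
```

View pics/loop.png

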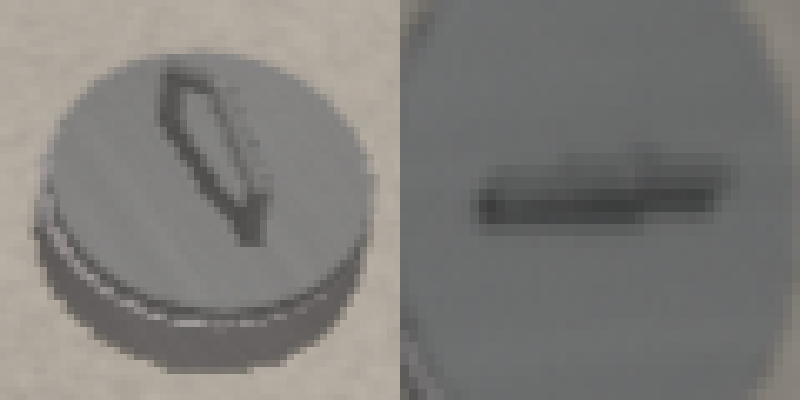

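Side crop: the loop's legs end at about (357,330) and (370,348). Top crop: the bar runs from (438,253) to (464,252). So the lid is at (0.5343, -0.2849) in both views with loop yaw about 2–3°. The ring is at (0.576, 0.0314), also agreeing in both views. The lifter is at (0.5445, 0.268) with its x axis at -21° or 159°. I'll take the lifter out and see which way the tip points.

```bash
cat >> h.py <<'E'
GD=arm.grip_depth
def R(a): # tool down, tool y at angle a (deg)
    a=np.radians(a);y=np.array([np.cos(a),np.sin(a),0]);z=np.array([0,0,-1.]);return np.c_[np.cross(y,z),y,z]
def st(m=""): print(m,"t",round(arm.current_t(),2),"p",np.round(arm.current_ee_pos(),4),"f",np.round(arm.current_force(),2),"tq",np.round(arm.current_torque(),3),"w",round(arm.current_width(),4))
def save(n,f):
    im=cv2.cvtColor(arm.snapshot(n),cv2.COLOR_RGB2BGR);cv2.imwrite(f"pics/{f}.png",im);return im
E
python3 - <<'E'
from h import *
A=max((68.8,68.8-180),key=lambda a:0 if arm.solve_ik([.5445,.268,.123],R(a)) is None else 200-abs(arm.solve_ik([.5445,.268,.123],R(a))[5]))
for a in(68.8,-111.2): print(a,np.round(arm.solve_ik([.5445,.268,.123],R(a)),1),np.round(arm.solve_ik([.53,-.28,.2],R(a+23.7)),1))
print("use",A); open("A","w").write(str(A))
arm.move_to([.5445,.268,.23],R(A)); arm.move_l([.5445,.268,.123],feed=.12);st("pre")
arm.grip(0.0); st("grip"); print(arm.current_grasp_force())
arm.move_l([.5445,.268,.263],feed=.12);arm.sleep(.3); st("up")
a=save("side","side1");b=save("top","top1")
u,v=proj("side",[.5445,.268,.17]).astype(int)
cv2.imwrite("pics/hook.png",cv2.resize(a[v-50:v+50,u-50:u+50],(600,600),interpolation=cv2.INTER_CUBIC)); print(u,v)
E
```

```text
68.8 [ 20.6  32.4  85.6  -0.   62.  -48.2] [ -33.6   27.    81.9   -0.    71.1 -126.1]
-111.2 [ 20.6  32.4  85.6  -0.   62.  131.8] [-33.6  27.   81.9  -0.   71.1  53.9]
use 68.8
pre t 2.66 p [0.5449 0.2682 0.1237] f [-0.31  0.06 -0.08] tq [-0.013 -0.02   0.036] w 0.0908
grip t 3.72 p [0.5445 0.268  0.123 ] f [ 0.39  0.24 -0.68] tq [ 0.145 -0.014 -0.052] w 0.0218
29.999963343143463
up t 5.33 p [0.5444 0.2679 0.2627] f [-0.02 -0.15 -3.09] tq [ 0.018 -0.004  0.006] w 0.0219
286 182
```

View pics/hook.png

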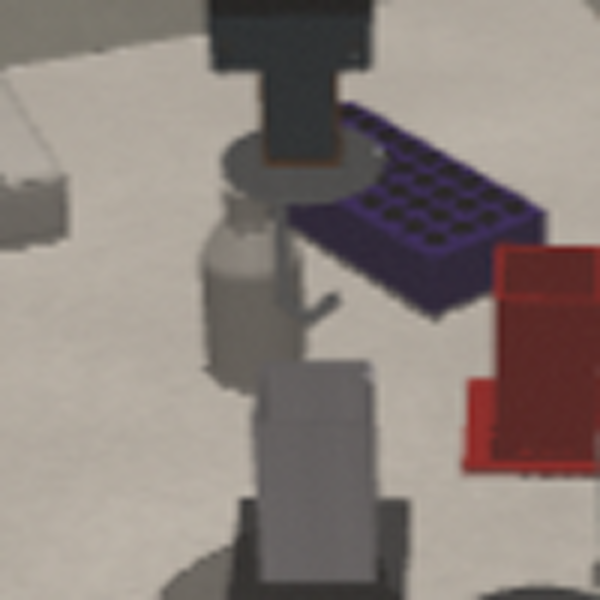

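The hook tip, at about (292,181) in the side image, points to the camera's right, so lifter +x is at -21° and the hook must approach the lid from the robot's side. Next I hook the loop.

```bash
python3 - <<'E'
from h import *
yaw=2.5;A=68.8+21.2+yaw; u=np.array([np.cos(np.radians(yaw)),np.sin(np.radians(yaw))]); L=np.array([.5343,-.2849]); H=.112-GD
f0=arm.current_force()
def P(off,z): return np.r_[L+u*off,z+H]
arm.move_to(P(-.036,.17),R(A)); arm.move_l(P(-.036,.066),feed=.12)
st("down"); arm.move_l(P(0,.066),feed=.05); st("in")
a=save("side","side2")
arm.move_l(P(0,.079),feed=.03); st("near")
for z in(.081,.083,.085,.088,.092): arm.move_l(P(0,z),feed=.02); st(z)
uu,v=proj("side",P(0,.09-H)).astype(int)
b=save("side","side3")
cv2.imwrite("pics/hk.png",np.hstack([cv2.resize(x[v-50:v+50,uu-50:uu+50],(400,400),interpolation=cv2.INTER_CUBIC) for x in(a,b)])); print(uu,v)
E
```

```text
down t 8.46 p [ 0.4987 -0.2867  0.1599] f [-0.07 -0.71 -1.5 ] tq [ 0.031 -0.051  0.014] w 0.0221
in t 9.32 p [ 0.5341 -0.2848  0.1591] f [-0.36 -0.35 -2.2 ] tq [ 0.037  0.051 -0.029] w 0.0223
near t 9.96 p [ 0.5344 -0.2849  0.1723] f [ 0.82  1.22 -2.06] tq [ 0.051 -0.004  0.   ] w 0.022
0.081 t 10.21 p [ 0.5341 -0.2848  0.1739] f [-0.28  0.91 -7.48] tq [ 0.035  0.025 -0.048] w 0.0219
0.083 t 10.46 p [ 0.5343 -0.2849  0.1762] f [ 0.25  0.84 -6.28] tq [ 0.04   0.048 -0.009] w 0.0221
0.085 t 10.71 p [ 0.5344 -0.285   0.1783] f [ 0.3  -0.68 -7.29] tq [ 0.052 -0.05  -0.002] w 0.0218
0.088 t 11.01 p [ 0.5344 -0.2849  0.1814] f [-0.02  0.88 -6.85] tq [ 0.046  0.018 -0.016] w 0.022
0.092 t 11.36 p [ 0.5344 -0.2849  0.1854] f [-0.33 -0.1  -8.13] tq [ 0.027 -0.047 -0.048] w 0.0217
364 323
```

View pics/hk.png

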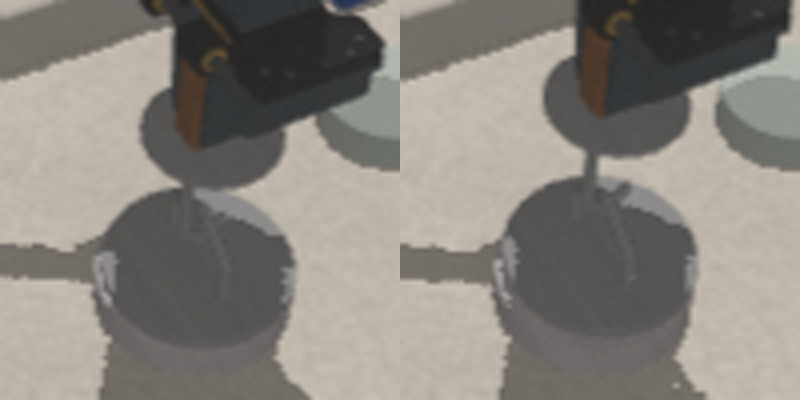

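The hook is engaged: the load is the expected 6.6 N and the disc looks level. Next I lift, carry it over the ring, and lower it while watching the force.

```bash
cat >> h.py <<'E'
A=92.5;H=.112-GD
u=np.array([np.cos(np.radians(2.5)),np.sin(np.radians(2.5))]);n=np.array([-u[1],u[0]])
def F(k=10):
    r=[]
    for _ in range(k): arm.sleep(.02); r.append(np.r_[arm.current_force(),arm.current_torque()])
    return np.mean(r,0)
def lower(c,z0,z1,dz=.002,lim=1.5,ref=None):
    """lower hook from z0 to z1 at xy c; stop when weight lost > lim; returns z, forces"""
    z=z0
    while z>z1+1e-6:
        z-=dz; arm.move_l(np.r_[c,z+H],R(A),feed=.02); f=F(8); print(round(z,4),np.round(f,2).tolist())
        if f[2]-ref>lim: return z,f
    return z,f
E
python3 - <<'E'
from h import *
c=np.array([.576,.0314])
p=arm.current_ee_pos()
arm.move_l([.5343,-.2849,.196+H],R(A),feed=.08); st("lift")
arm.move_l(np.r_[c,.196+H],R(A),feed=.13); arm.sleep(.5)
arm.move_l(np.r_[c,.168+H],R(A),feed=.06); arm.sleep(.4)
f=F(15);st("over");print(np.round(f,3))
a=save("side","side4");b=save("top","top4")
x,y=proj("side",[.576,.031,.12]).astype(int);x2,y2=proj("top",[.576,.031,.1]).astype(int)
cv2.imwrite("pics/over.png",np.hstack([cv2.resize(a[y-50:y+50,x-50:x+50],(400,400),interpolation=cv2.INTER_CUBIC),cv2.resize(b[y2-50:y2+50,x2-50:x2+50],(400,400),interpolation=cv2.INTER_CUBIC)])); print(x,y,x2,y2)
E
```

```text
lift t 12.86 p [ 0.5341 -0.2848  0.2887] f [-0.63 -0.08 -7.66] tq [ 0.054 -0.02   0.011] w 0.0216
over t 17.23 p [0.576  0.0314 0.2612] f [ 0.87  0.97 -7.16] tq [ 0.039  0.003 -0.004] w 0.0219
[-2.600e-02  1.540e-01 -6.939e+00  3.700e-02  6.000e-03  3.000e-03]
326 234 321 235
```

View pics/over.png

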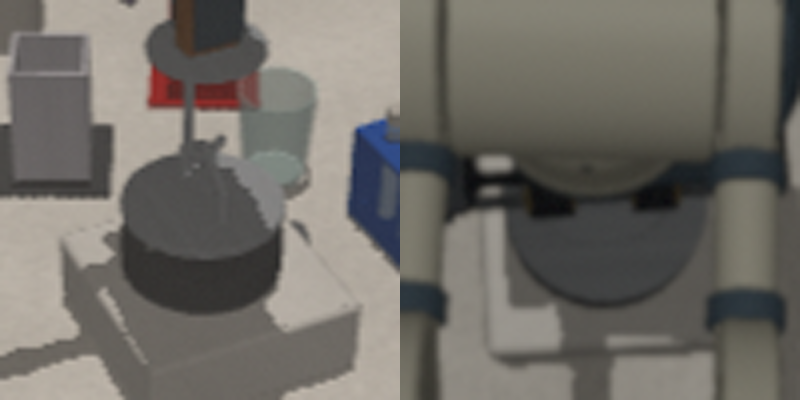

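The side view shows the lid hanging level over the dark ring, well aligned. I lower it, feeling for contact.

```bash
python3 - <<'E'
from h import *
c=np.array([.576,.0314])
z,f=lower(c,.168,.146,.002,1.0,-6.94); st("end "+str(z))
E
```

```text
0.166 [0.1, 0.22, -7.05, 0.04, 0.02, 0.01]
0.164 [0.13, 0.06, -7.11, 0.03, 0.01, -0.01]
0.162 [0.02, -0.08, -7.0, 0.05, -0.02, 0.01]
0.16 [-0.08, 0.25, -7.11, 0.04, -0.0, 0.02]
0.158 [0.18, -0.08, -7.15, 0.03, 0.01, 0.01]
0.156 [-0.13, 0.16, -7.34, 0.03, -0.01, -0.0]
0.154 [0.29, -0.16, -7.0, 0.02, 0.0, 0.01]
0.152 [0.01, 0.18, -7.27, 0.03, -0.01, 0.01]
0.15 [-0.15, 0.16, -7.24, 0.04, 0.01, -0.02]
0.148 [-0.26, 0.38, -6.99, 0.02, -0.0, -0.0]
0.146 [-0.07, -0.17, -6.47, 0.02, -0.01, 0.0]
end 0.146 t 21.54 p [0.576  0.0314 0.2392] f [-0.05  0.19 -5.82] tq [0.068 0.004 0.008] w 0.0218
```

The plug entered freely and is taking load right at home height. I continue in small steps until it is unloaded.

```bash
python3 - <<'E'
from h import *
c=np.array([.576,.0314])
z,f=lower(c,.146,.140,.001,3.8,-6.94)
arm.move_l(np.r_[c,.132+H],feed=.03); print(np.round(F(),2)); st("slack")
a=save("side","side5")
x,y=proj("side",[.576,.031,.12]).astype(int)
cv2.imwrite("pics/home.png",cv2.resize(a[y-45:y+45,x-60:x+60],(800,600),interpolation=cv2.INTER_CUBIC))
E
```

```text
0.145 [0.06, 0.19, -6.85, 0.05, 0.03, -0.01]
0.144 [-0.17, -0.04, -2.25, 0.03, 0.03, 0.01]
[-0.02 -0.05 -2.42  0.03  0.    0.02]
slack t 23.02 p [0.5761 0.0314 0.2254] f [-0.26 -0.16 -2.58] tq [ 0.022 -0.007  0.02 ] w 0.0216
```

View pics/home.png

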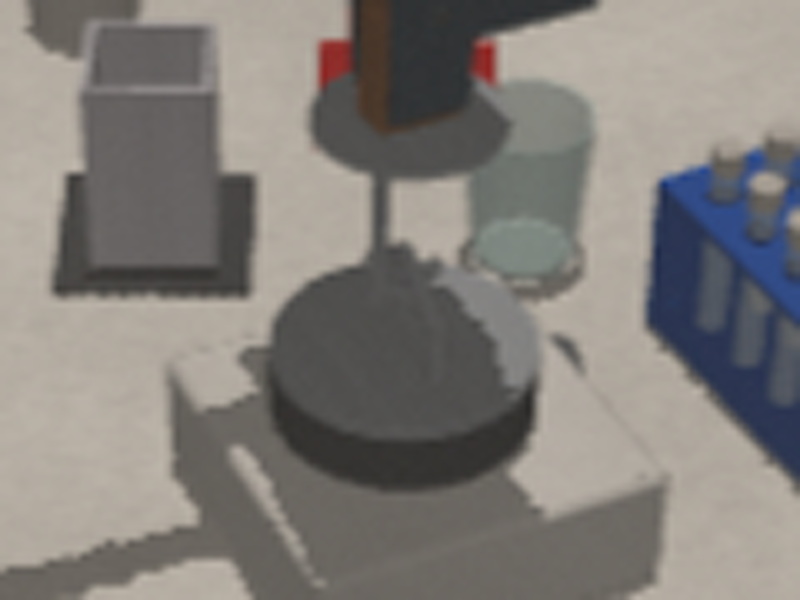

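The lid is flat on the ring and level, with the hook slack in the loop. I unhook and return the lifter.

```bash
python3 - <<'E'
from h import *
c=np.array([.576,.0314])
arm.move_l(np.r_[c,.130+H],feed=.03)
arm.move_l(np.r_[c-u*.038,.130+H],feed=.04); st("out")
arm.move_l(np.r_[c-u*.038,.20+H],feed=.12)
q=np.array([.5445,.268])
arm.move_to(np.r_[q,.285],R(68.8)); st("above holder")
arm.move_l(np.r_[q,.22],feed=.1)
for z in(.20,.18,.16,.14,.13,.127,.125,.124,.123,.1225,.122):
    arm.move_l(np.r_[q,z],feed=.05 if z>.128 else .02); f=F(4); print(z,np.round(f[:3],2))
    if f[2]>-.8 or np.hypot(*f[:2])>3: break
st()
a=save("side","side6");x,y=proj("side",[.55,.15,.12]).astype(int)
cv2.imwrite("pics/back.png",cv2.resize(a[y-75:y+75,x-100:x+100],(800,600),interpolation=cv2.INTER_CUBIC))
E
```

```text
out t 24.43 p [0.5383 0.0297 0.2232] f [ 0.29  0.53 -1.77] tq [ 0.099  0.022 -0.002] w 0.0217
above holder t 26.1 p [0.5445 0.2672 0.2845] f [ 0.44 -1.05 -2.01] tq [-0.017  0.013 -0.009] w 0.0221
0.2 [-0.11 -0.13 -2.26]
0.18 [ 0.09 -0.36 -2.07]
0.16 [ 0.05  0.13 -1.67]
0.14 [-0.06 -0.05 -2.57]
0.13 [-0.14 -0.25 -2.19]
0.127 [ 0.16 -0.2  -2.33]
0.125 [-0.14  0.24 -1.89]
0.124 [-0.07 -0.16 -2.14]
0.123 [ 0.05  0.13 -2.24]
0.1225 [-1.86 -1.    6.2 ]
 t 31.42 p [0.5445 0.268  0.123 ] f [-2.21 -2.18  6.12] tq [-0.144  0.517  0.018] w 0.0219
```

View pics/back.png

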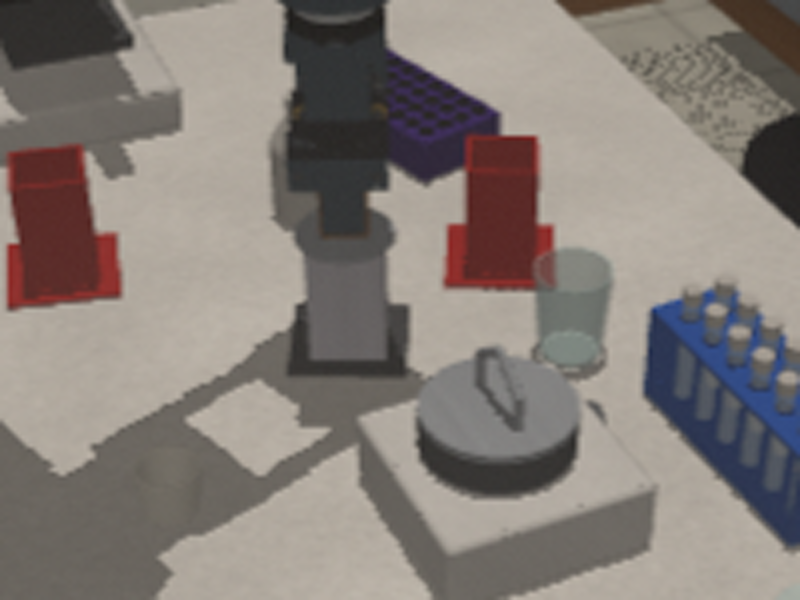

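The lid sits level and home on the ring, and the lifter's guard rests on the grey holder's rim. I release, back off, check numerically and sign off.

```bash
python3 - <<'E'
from meas import *
arm.grip(.09); st("open")
arm.move_l([.5445,.268,.26],feed=.12)
arm.move_to([.30,.50,.30],R(68.8)); st("clear")
t=save("top","top7").astype(int);t0=cv2.imread("pics/top0.png").astype(int)
def win(m,u0,u1,v0,v1):
    r=np.zeros(m.shape,np.uint8); r[v0:v1,u0:u1]=m[v0:v1,u0:u1]; return r
op=lambda m:cv2.morphologyEx(m,cv2.MORPH_CLOSE,np.ones((5,5),np.uint8))
met=(np.abs(t[:,:,2]-t[:,:,0])<=6)&(t[:,:,1]>70)&(t[:,:,1]<130)
print("lid",fixr("top",op(win(met,292,352,200,272)),.098,.06,lambda d:d[0]>-.01,.0012))
print("guard",fixr("top",op(win(met|(t[:,:,2]-t[:,:,0]>20),200,245,230,272)),.114,.042,lambda d:d[0]+d[1]>-.01,.0012))
c=max(cv2.findContours(win((t[:,:,2]>75)&(t[:,:,2]-t[:,:,0]>35),205,245,232,270),0,cv2.CHAIN_APPROX_NONE)[0],key=cv2.contourArea)
print("grip",cv2.minAreaRect(np.array([onz("top",p,.17)[:2] for p in c[:,0]]).astype(np.float32)*1000))
d=(np.abs(t-t0).max(2)>25).astype(np.uint8)
print("changed",[cv2.boundingRect(k) for k in cv2.findContours(d,0,2)[0] if cv2.contourArea(k)>15])
E
```

```text
open t 32.58 p [0.5445 0.268  0.1225] f [-0.14 -0.32  0.45] tq [ 0.064 -0.02  -0.046] w 0.0901
clear t 35.15 p [0.3009 0.4995 0.2997] f [ 0.3   0.35 -0.67] tq [-0.035 -0.034  0.053] w 0.0898
lid (array([0.57599685, 0.03024455]), np.float64(0.0007468192098911034), 79)
guard (array([0.5459584, 0.2674922]), np.float64(0.003656460336342259), 62)
grip ((543.9594116210938, 266.5588073730469), (19.159875869750977, 37.65326690673828), 69.2808837890625)
changed [(394, 460, 6, 13), (0, 455, 14, 25), (55, 451, 35, 29), (336, 445, 31, 28), (338, 429, 10, 10), (273, 419, 47, 61), (0, 414, 71, 66), (15, 390, 25, 23), (180, 379, 36, 45), (151, 378, 31, 42), (131, 355, 7, 10), (116, 351, 7, 9), (122, 345, 25, 11), (150, 335, 119, 85), (0, 335, 247, 145), (426, 231, 47, 46), (298, 212, 49, 49)]
```

Only the robot and its shadow, the rest and the pot changed; the lid is centred and the lifter is upright where it started.

```bash
python3 -c "
from rig import arm
print(arm.sign_off())"
```

```text
the job is handed in; nothing more can be done
None
```

The lid is home and level in the pot's opening, the lifter is back upright in its grey holder, nothing else was moved, and the job was handed in at about 35 s of the 72 s allowed.

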